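# Put the right lid on each kitchen pot

## Task

Close the four open steel pots: put on each pot the lid of its own shape and size, handle up, so that the lid drops fully home and lies flat on the rim. Leave the pots standing where they are, and leave the sauce bottle and the bowl of tomatoes alone.

Things in the scene. Friction and masses are not known exactly. Their poses are not given: they have to be found in the camera images.
- lid_large_handle (a point): Loose large round steel lid, 0.13 kg: disc 110 mm in diameter, 4 mm thick; centring plug 76 mm in diameter, 10 mm deep, under it; upright black bar handle on top in the middle, 46 mm long (its x), 14 thick (its y), 30 high. Point: handle centre, 29 mm above the plug's underside, 19 above the plate's underside (which rests on the rim when home). z up. Starts standing on its plug on the table.
- lid_small_handle (a point): Loose small round steel lid, 0.13 kg: disc 76 mm in diameter, 4 mm thick; centring plug 42 mm in diameter, 10 mm deep, under it; upright black bar handle on top in the middle, 46 mm long (its x), 14 thick (its y), 30 high. Point: handle centre, 29 mm above the plug's underside, 19 above the plate's underside (which rests on the rim when home). z up. Starts standing on its plug on the table.
- lid_square_handle (a point): Loose square steel lid, 0.13 kg: plate 94 x 94 mm (sides along its x and y), 4 mm thick; centring plug 60 x 60 mm, 10 mm deep, under it; upright black bar handle on top in the middle, 46 mm long (its x), 14 thick (its y), 30 high. Point: handle centre, 29 mm above the plug's underside, 19 above the plate's underside (which rests on the rim when home). z up. Starts standing on its plug on the table.
- lid_oblong_handle (a point): Loose oblong steel lid, 0.13 kg: plate 134 mm along its x, 84 mm along its y, 4 mm thick; centring plug 100 x 50 mm, 10 mm deep, under it; upright black bar handle on top in the middle, 46 mm long (its x), 14 thick (its y), 30 high. Point: handle centre, 29 mm above the plug's underside, 19 above the plate's underside (which rests on the rim when home). z up. Starts standing on its plug on the table.
- pot_large_rim (a point): Loose open large round steel pot, about 0.6 kg, standing upright on the table: 100 mm outside diameter, 92 mm inside, walls 4 mm thick, 60 mm high. The point is the centre of its mouth at rim height, z up. Its lid, centred on it, has 8 mm of play all round.
- pot_small_rim (a point): Loose open small round steel pot, about 0.4 kg, standing upright on the table: 66 mm outside diameter, 58 mm inside, walls 4 mm thick, 60 mm high. The point is the centre of its mouth at rim height, z up. Its lid, centred on it, has 8 mm of play all round.
- pot_square_rim (a point): Loose open square steel pot, about 0.65 kg, standing upright on the table: 84 x 84 mm outside, 76 x 76 mm inside, sides along its x and y, walls 4 mm thick, 60 mm high. The point is the centre of its mouth at rim height, z up. Its lid, centred on it, has 8 mm of play all round.
- pot_oblong_rim (a point): Loose open oblong steel pot, about 0.75 kg, standing upright on the table: 124 mm along its x and 74 mm along its y outside, 116 x 66 mm inside, walls 4 mm thick, 60 mm high. The point is the centre of its mouth at rim height, z up. Its lid, centred on it, has 8 mm of play all round.
- sauce: Bystander: red squeeze bottle with a pointed top, 62 mm in diameter, 185 mm high, standing loose at the left of the work. Origin at the centre of its underside.
- tomatoes: Bystander: glass bowl of tomatoes, 140 mm across the rim, about 90 mm high with the tomatoes, standing loose at the right of the work. Origin at the centre of its underside.
There are look-alikes about, which are no part of the job. What is shaped like the part that bears lid_large_handle but yellow is not meant. Leave any pink look-alike of the part that bears lid_small_handle alone.

How it is judged:
At the end, for the whole second after the job is handed in: Each of the four lids lies on the pot of its own shape and size: handle up and within 0.05 rad of level, centred within 13 mm, its plate resting on the rim (handle centre 15 to 22 mm above the rim's centre), with the pot upright on the table (z of lid_large_handle in the frame of pot_large_rim between 0.015 and 0.022 m and horizontal distance between lid_large_handle and pot_large_rim below 0.013 m and angle between each of lid_large_handle, pot_large_rim, lid_small_handle, pot_small_rim, lid_square_handle, pot_square_rim, lid_oblong_handle, pot_oblong_rim's own z axis and vertical below 0.05 rad and height (world z) of each of pot_large_rim, pot_small_rim, pot_square_rim, pot_oblong_rim below 0.065 m and z of lid_small_handle in the frame of pot_small_rim between 0.015 and 0.022 m and horizontal distance between lid_small_handle and pot_small_rim below 0.013 m and z of lid_square_handle in the frame of pot_square_rim between 0.015 and 0.022 m and horizontal distance between lid_square_handle and pot_square_rim below 0.013 m and z of lid_oblong_handle in the frame of pot_oblong_rim between 0.015 and 0.022 m and horizontal distance between lid_oblong_handle and pot_oblong_rim below 0.013 m); the robot touches nothing.
It fails at once if a pot is shifted by more than 40 mm (distance of any of pot_large_rim, pot_small_rim, pot_square_rim, pot_oblong_rim from where it was at the start of the episode above 0.04 m).
It fails at once if the sauce bottle is shifted by more than 20 mm or tipped (distance of sauce from where it was at the start of the episode above 0.02 m or angle between sauce's own z axis and vertical above 0.3 rad).
It fails at once if the bowl of tomatoes is shifted by more than 20 mm or tipped (distance of tomatoes from where it was at the start of the episode above 0.02 m or angle between tomatoes's own z axis and vertical above 0.3 rad).
It also fails if it takes over 128 s, if anything falls off the work surface, if the arm or the gripper's body presses on something with over 40 N, if the wrist force passes 120 N, or if a joint passes its speed limit or range.

## Robot

A 6-joint arm with a two-finger parallel gripper is mounted at the origin on the work surface. World frame = base frame: x ahead of the robot, y to its left, z up, the work surface at z = 0. Lengths are in m, angles in rad, forces in N, time in s.
With the tool pointing down it reaches from about 0.275 to 0.825 m from the base axis. Payload 4.9 kg.
Tool frame: the origin (TCP) lies where the fingers leave the gripper's body, on its centre line; the fingertips stand arm.tip_reach ahead of it and the grasp point (between the pads) lies 54 mm ahead of it (arm.tip_reach is the distance from the TCP to the fingertips, in m); z points along the fingers, y is the line along which they close (so a half turn about z gives the same grasp; the last joint's range is limited). The gripper opens to 85 mm and grips with 20 to 120 N. Pads are 22 mm wide; open, the fingers measure 114 mm over their backs; the gripper's body (76 mm by 85 mm) begins 54 mm behind the grasp point. The pads swing forward as they close: fully open they stand 13 mm farther back than shut.
Start: joints at [-1.302, 0.326, -0.193, 1.052, 0, 1.437], TCP at [0.216, -0.506, 0.304] pointing down, gripper open.
Joint ranges: [-2.65, 2.65], [-0.97, 1.79], [-1.3, 1.35], [-1.93, 2.1], [-1.47, 1.37], [-3.14, 3.14]. Speed limits (rad/s): [2.57, 2.57, 3.14, 3.14, 3.14, 3.14].

## Interface

Orientations are given as a unit quaternion [x, y, z, w].
In Python, from bench import arm, viewer, job gives the robot as it stands.
- The arm moves only by the tool step_arm, never from a script. Its argument "steps" is a list of rows, each a list of 5 numbers: the shift along the tool's x, y, z in mm, then the turn about the tool's z in degrees, then the closure, from 0 (fully open) to 1 (shut). In form: [[dx, dy, dz, turn, jaw], ...]. A call has 1 to 20 rows; each row is the pose to reach, as a shift and turn from the pose commanded when the call began, along the tool's axes at that moment; what a row does not reach only later rows make up. A row lasts 1/12 s, in which the tool goes at most 41.7 mm and 7.16 degrees, less where a joint would pass 70% of its speed; a pose out of reach is approached as far as the arm can. A call with a gripper value outside its range is refused whole. The fingers move at their own pace and stop on an object; the grip force is fixed at half the most. Time passes only in rows, so rows that repeat a pose let the fingers close. It gives the time, the measured TCP pose, the force, the opening and the grip force at its end, in the units of the state.
- arm.observe(): the state, without advancing time (a new reading comes with each control period).
- viewer.capture(name): name is "scene" or "top" or "wrist"; returns a dict with "color" (400x640x3 uint8, red, green, blue), "vfov" (degrees; the focal length in pixels is half the picture's height over the tangent of half this angle, whatever the lens; pixels are square), "cx", "cy" (the principal point, pixels), "eye" and "attitude" of the camera in the world; the wrist camera has in their place "T_tool_cam" (4x4, takes a point from camera to tool coordinates, whose origin is the TCP and whose axes are the flange's). Camera axes: x right, y down, z forward; pixel columns grow to the right and rows downward; lengths in m; the calibration is good to about 2 mm. A picture is of the moment at which its call begins: read the wrist's pose just before it. There is no depth.
- job.close_job(): hands the job in; it is judged then, once.
Trained networks look in the newest picture that a camera, given by its name, has taken for a name from the list of things; names that differ only in an ending like _2 or _b are one class to them, and where a whole thing is asked for, a point or a joint stands for the part that bears it (a point fixed in the world has none). Each returns a list of dicts, best first, with "p" (0 to 1); they miss things now and then, are a little off and sometimes report something else, mostly with a low value. They report only what shows in the picture. A call takes as long as a camera call. They do not tell look-alikes from the thing itself.
- viewer.masks_of(name, camera): "region" (400x640 bool, what is visible of it) and "rect" ([left, top, width, height] in pixels, round what is visible of it).
- viewer.place_of(name, camera): "xy" ([column, row] in pixels: a listed point, or the origin of a listed thing).
The state is a dict: "time_s": time; "joint_pos": joint angles; "joint_velocities": joint speeds; "tau": joint torques, N m; "tool_pos": TCP position; "eef_rot": TCP orientation; "wrist_force": force on the tool from outside, world axes, zero at the start; "wrist_torque": the same for the moment, N m; "width": finger opening in m; "finger_force": force on a finger pad.
Only numpy, scipy, OpenCV 4.12 (cv2) and the standard library are available. Lean on these libraries where they do the work, as an engineer would, in place of code of your own. Each camera call takes 0.05 s, during which the arm holds its last target. There are 200 camera calls.

## Working session

There is one attempt and no reset: what is moved stays moved. The work goes in short steps, Python scripts to look and compute and a tool call to move; the robot and the scene stay as the last step left them, time stands still between calls to the robot, and variables do not carry over. Pictures are saved under pics/ and viewed, at most 14 in all, crops included, and the job is handed in when it is done.

Besides the shell and the picture viewer there is one more tool, called after "Call:" by a JSON object that holds its "op" and its "data", one argument or row to a line. step_arm: Moves the arm, as the interface text tells. Its arguments: {"type":"object","properties":{"steps":{"type":"array"}},"required":["steps"]}

```bash
mkdir -p pics; cat > h.py <<'E'
import numpy as np, cv2
from scipy.spatial.transform import Rotation as R
from bench import arm, viewer, job
def cam(name):
    s=arm.observe(); c=viewer.capture(name)
    if 'T_tool_cam' in c:
        T=np.eye(4);T[:3,:3]=R.from_quat(s['eef_rot']).as_matrix();T[:3,3]=s['tool_pos'];T=T@np.array(c['T_tool_cam'])
    else:
        T=np.eye(4);a=np.array(c['attitude'],float)
        T[:3,:3]=R.from_quat(a).as_matrix() if a.size==4 else a
        T[:3,3]=c['eye']
    c['T']=T;c['f']=200/np.tan(np.radians(c['vfov'])/2)
    return c
def ray(c,uv,z):
    uv=np.atleast_2d(uv).astype(float)
    d=np.c_[(uv[:,0]-c['cx'])/c['f'],(uv[:,1]-c['cy'])/c['f'],np.ones(len(uv))]@c['T'][:3,:3].T
    e=c['T'][:3,3]; return e+d*((z-e[2])/d[:,2])[:,None]
def save(c,n): cv2.imwrite('pics/'+n+'.png',c['color'][:,:,::-1])
E
python3 - <<'E'
from h import *
print(arm.observe(), arm.tip_reach)
for n in ('top','scene'):
    c=cam(n);save(c,n);print(n,c['T'],c['f'],c['cx'],c['cy'],c['attitude'])
    for o in 'large small square oblong'.split():
        for nm,z in ((f'lid_{o}_handle',.029),(f'pot_{o}_rim',.06)):
            for r in viewer.place_of(nm,n)[:3]: print(nm,round(r['p'],2),np.round(r['xy'],1),np.round(ray(c,r['xy'],z)[0],3))
    for nm in('sauce','tomatoes'):
        for r in viewer.place_of(nm,n)[:1]: print(nm,r['p'],r['xy'],ray(c,r['xy'],0)[0])
E
```

```text
{'time_s': 0.0, 'joint_pos': array([-1.30221531e+00,  3.26932392e-01, -1.93583395e-01,  1.05198858e+00,
       -6.88941816e-06,  1.43657542e+00]), 'joint_velocities': array([-8.18632254e-05,  3.87567699e-04, -1.72582450e-04, -7.34556840e-05,
        2.89905001e-04,  2.50238546e-03]), 'tau': array([-1.10216864e-03, -4.43393469e+01,  2.62440223e+01,  1.55297422e-02,
       -7.97588973e-05,  6.86612452e-06]), 'tool_pos': array([ 0.21547581, -0.5055413 ,  0.30310816]), 'eef_rot': array([ 9.79786930e-01,  2.00042102e-01, -6.07668653e-05, -8.51861807e-04]), 'wrist_force': array([0.18692254, 0.73296797, 0.10021881]), 'wrist_torque': array([ 0.02347755, -0.00523893,  0.01329365]), 'finger_force': 0.0, 'width': 0.08508042728092434} 0.0726
top [[-0.01456865 -0.9879379   0.15416377  0.18212516]
 [-0.99976993  0.01682022  0.01331076 -0.01657088]
 [-0.01574327 -0.15393438 -0.98795564  1.70983991]
 [ 0.          0.          0.          1.        ]] 482.15709518413684 321.68831279769853 196.13191850835085 [-0.69938666  0.71051821 -0.04947925  0.05978279]
lid_large_handle 0.79 [404.2 239.8] [ 0.286 
[... 1078 characters left out ...]
0.16388603199297 [ 0.27526078  0.92345911 -0.25603928 -0.07680277]
lid_large_handle 0.96 [289.  142.7] [ 0.442 -0.286  0.029]
lid_large_handle 0.92 [321.6 123.2] [ 0.287 -0.297  0.029]
pot_large_rim 0.74 [317.1 170.2] [ 0.432 -0.105  0.06 ]
lid_small_handle 0.67 [338.2 218.5] [0.469 0.085 0.029]
lid_small_handle 0.59 [383.8 217.3] [0.334 0.168 0.029]
pot_small_rim 0.58 [331.7 281.4] [0.622 0.271 0.06 ]
pot_square_rim 0.7 [375.9 255.5] [0.452 0.277 0.06 ]
lid_oblong_handle 0.93 [272.2 206.2] [ 0.635 -0.082  0.029]
pot_oblong_rim 0.89 [297.6 237. ] [0.63  0.081 0.06 ]
sauce 0.71 [380.8, 336.3] [0.58026656 0.48434918 0.        ]
tomatoes 0.87 [245.5, 126.5] [ 0.53540904 -0.46744447  0.        ]
```

View pics/top.png

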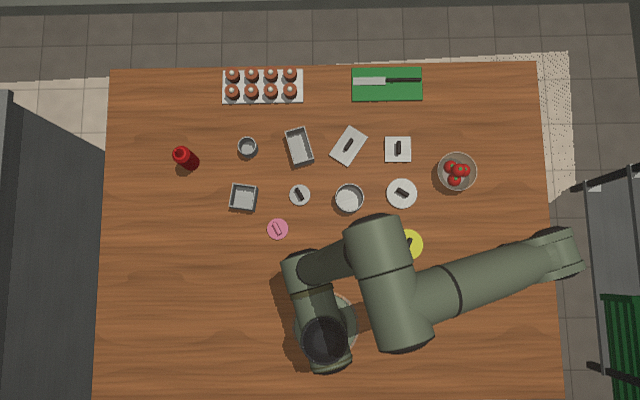

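View pics/scene.png

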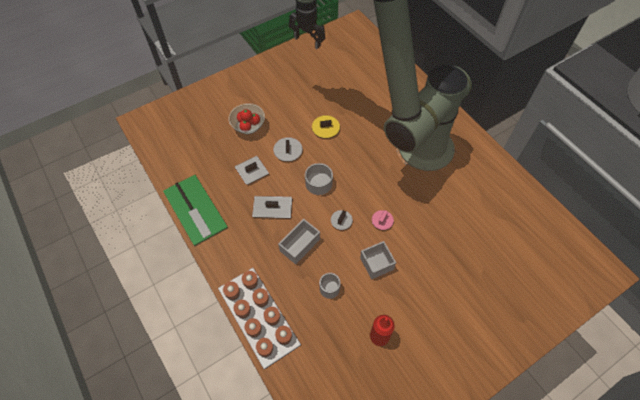

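```bash
cat >> h.py <<'E'
def psi():
    m=R.from_quat(arm.observe()['eef_rot']).as_matrix(); return np.degrees(np.arctan2(m[1,0],m[0,0]))
def go(x,y,z,p=None,half=True):
    s=arm.observe();m=R.from_quat(s['eef_rot']).as_matrix();d=m.T@(np.array([x,y,z])-s['tool_pos'])*1000
    t=0 if p is None else psi()-p
    t=(t+180)%360-180
    if half: t=(t+90)%180-90
    print('go',np.round(d,1),'turn',round(t,1),'dist',round(np.linalg.norm(d)),'j6',round(s['joint_pos'][5],2))
E
python3 - <<'E'
from h import *
c=cam('wrist');print(np.round(c['T_tool_cam'],3),c['f'],c['cx'],c['cy'])
go(.47,-.18,.5,0,False)
E
```

```text
[[ 0.    -0.964 -0.266  0.066]
 [ 1.    -0.     0.    -0.001]
 [-0.    -0.266  0.964 -0.07 ]
 [ 0.     0.     0.     1.   ]] 318.7546590345901 321.550924154039 200.09350091833204
go [ 361.8 -200.2 -196.1] turn 23.1 dist 458 j6 1.44
```

```bash
python3 -c "
from h import *
go(.59,0,.4,0,False)"
```

```text
go [ 542.8 -318.7  -96.1] turn 23.1 dist 637 j6 1.44
```

Call:
{"op": "step_arm", "data": {
  "steps": [
    [0,0,-97,0,0],
    [0,0,-97,0,0],
    [0,0,-97,0,0],
    [543,-319,-97,23,0],
    [543,-319,-97,23,0],
    [543,-319,-97,23,0],
    [543,-319,-97,23,0],
    [543,-319,-97,23,0],
    [543,-319,-97,23,0],
    [543,-319,-97,23,0],
    [543,-319,-97,23,0],
    [543,-319,-97,23,0],
    [543,-319,-97,23,0],
    [543,-319,-97,23,0],
    [543,-319,-97,23,0],
    [543,-319,-97,23,0],
    [543,-319,-97,23,0],
    [543,-319,-97,23,0],
    [543,-319,-97,23,0],
    [543,-319,-97,23,0]
  ]
}}

```text
time_s: 2.82
tool_pos: [0.5913, 0.003, 0.4001]
eef_rot: [1.0, 0.003, -0.0, -0.0]
wrist_force: [-0.8, -0.9, 0.1]
width: 0.0852
finger_force: 0.0
```

```bash
python3 - <<'E'
from h import *
c=cam('wrist');save(c,'w1');np.save('w1T.npy',c['T'])
M=[]
for o in 'large small square oblong'.split():
    for nm,z in ((f'lid_{o}_handle',.029),(f'pot_{o}_rim',.06)):
        for r in viewer.place_of(nm,'wrist')[:3]: print(nm,round(r['p'],2),np.round(r['xy'],1),np.round(ray(c,r['xy'],z)[0],4))
        zt=.06 if 'pot' in nm else .014
        for r in viewer.masks_of(nm,'wrist')[:2]:
            ct=max(cv2.findContours(r['region'].astype(np.uint8),0,1)[0],key=len)[:,0]
            w=ray(c,ct,zt)[:,:2]*1000
            b=cv2.minAreaRect(w.astype(np.float32)); print('   mask',round(r['p'],2),r['rect'],np.round(b[0]),np.round(b[1]),round(b[2],1))
E
```

```text
lid_large_handle 0.89 [503.  253.3] [ 0.4542 -0.2703  0.029 ]
   mask 0.67 [465.2, 219.4, 75.9, 60.0] [ 453. -277.] [109. 107.] 48.5
pot_large_rim 0.75 [384.4 275.4] [ 0.4333 -0.0873  0.06  ]
   mask 0.87 [348.1, 230.3, 69.6, 75.3] [444. -84.] [119.  97.] 0.3
lid_small_handle 0.71 [222.6 321.6] [0.3327 0.1603 0.029 ]
lid_small_handle 0.69 [267.2 251.2] [0.4556 0.084  0.029 ]
   mask 0.97 [210.6, 296.6, 35.7, 43.0] [327. 153.] [48. 77.] 61.3
   mask 0.75 [244.9, 225.9, 49.6, 46.3] [453.  84.] [74. 75.] 0.3
pot_small_rim 0.68 [112.3 137.9] [0.6242 0.2681 0.06  ]
   mask 0.91 [84.7, 113.0, 73.8, 49.3] [626. 253.] [65. 95.] 4.9
lid_square_handle 0.81 [521.4 146.5] [ 0.6134 -0.2704  0.029 ]
   mask 0.93 [479.0, 111.4, 75.1, 64.9] [ 615. -269.] [94. 96.] 0.0
pot_square_rim 0.68 [126.7 270.2] [0.4393 0.2789 0.06  ]
   mask 0.63 [92.2, 223.0, 82.6, 74.1] [456. 266.] [112. 113.] 82.1
   mask 0.48 [86.3, 112.5, 74.9, 49.7] [627. 253.] [65. 94.] 6.6
lid_oblong_handle 0.67 [390.2 133.9] [ 0.6293 -0.0896  0.029 ]
   mask 0.61 [340.5, 74.6, 103.5, 110.2] [629. -92.] [ 84. 133.] 55.4
pot_oblong_rim 0.89 [258.5 139.4] [0.6234 0.0834 0.06  ]
   mask 0.67 [215.7, 80.5, 89.3, 110.8] [624.  80.] [124.  81.] 15.7
```

View pics/w1.png

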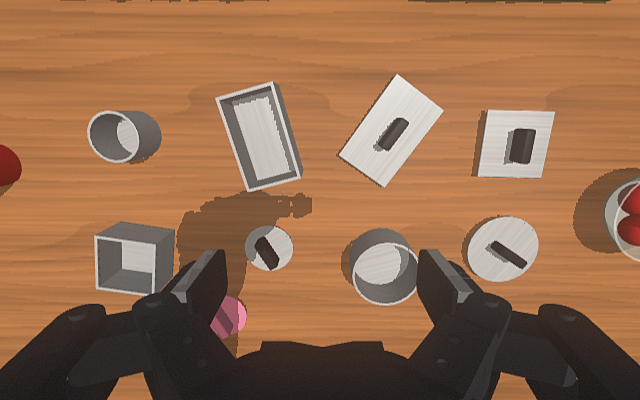

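```bash
python3 - <<'E'
import cv2,numpy as np
im=cv2.imread('pics/w1.png')
def cr(x,y): return cv2.resize(im[y:y+75,x:x+100],None,fx=4,fy=4,interpolation=cv2.INTER_CUBIC)
a=np.vstack([np.hstack([cr(85,226),cr(465,105)]),np.hstack([cr(335,233),cr(75,103)])])
cv2.imwrite('pics/z1.png',a)
E
```

```text
(no output)
```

View pics/z1.png

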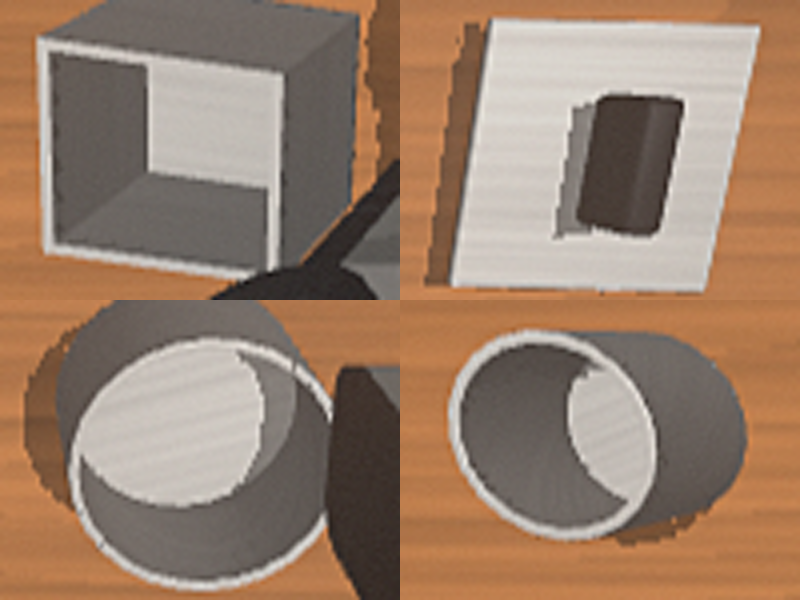

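```bash
python3 - <<'E'
from h import *
c=viewer.capture('wrist');c['T']=np.load('w1T.npy');c['f']=200/np.tan(np.radians(c['vfov'])/2)
def q(n,p,z):
    w=ray(c,p,z)[:,:2]*1000;b=cv2.minAreaRect(w.astype(np.float32))
    e=np.roll(w,-1,0)-w
    print(n,np.round(b[0],1),np.round(b[1],1),round(b[2],1),'edges',np.round(np.degrees(np.arctan2(e[:,1],e[:,0])),1))
q('sqpot',[(94.3,235.3),(156,244),(155.5,296),(96.3,289)],.06)
q('sqlid',[(488,109.5),(555,111.8),(541.5,178),(478,176.5)],.014)
q('obpot',[(216,97),(273,83),(301,178),(248,191)],.06)
print(ray(c,[(385.8,273.8),(113.3,136.9)],.06))
# handle yaw: dark pixels within lid mask areas (top of handle z~.044)
g=c['color'].max(2)
for n,(x,y,w,h) in dict(large=(470,222,66,55),small=(248,228,44,42),oblong=(365,105,55,55),square=(500,122,44,42)).items():
    m=np.zeros(g.shape,np.uint8);m[y:y+h,x:x+w]=(g[y:y+h,x:x+w]<75)
    ct=max(cv2.findContours(m,0,1)[0],key=cv2.contourArea)[:,0]
    b=cv2.minAreaRect((ray(c,ct,.03)[:,:2]*1000).astype(np.float32));print(n,np.round(b[0]),np.round(b[1]),round(b[2],1))
E
```

```text
sqpot [444.3 279.4] [84.6 84. ] 81.5 edges [-98.5 172.   82.6  -8.5]
sqlid [ 614.4 -271. ] [92.8 94.3] 89.4 edges [-91.5 179.4  89.   -0.6]
obpot [624.1  81.5] [124.   72.5] 15.4 edges [ -76.7 -164.4  104.3   15.4]
[[ 0.4358185  -0.08910431  0.06      ]
 [ 0.62541892  0.26665505  0.06      ]]
large [ 456. -275.] [64. 13.] 57.1
small [454.  87.] [52. 22.] 30.2
oblong [633. -85.] [16. 45.] 70.1
square [ 617. -267.] [29. 46.] 89.2
```

```bash
python3 -c "
from h import *
go(.629,-.092,.091,-34.6)"
```

```text
go [ 38.8  92.4 309.8] turn 34.7 dist 326 j6 3.02
```

Call:
{"op": "step_arm", "data": {
  "steps": [
    [0,0,0,-7,0],
    [0,0,0,-14,0],
    [0,0,0,-21,0],
    [0,0,0,-28,0],
    [0,0,0,-35,0],
    [0,0,0,-42,0],
    [0,0,0,-49,0],
    [0,0,0,-56,0],
    [0,0,0,-63,0],
    [0,0,0,-70,0],
    [10,20,50,-77,0],
    [20,40,90,-84,0],
    [30,60,130,-91,0],
    [39,92,160,-98,0],
    [39,92,190,-105,0],
    [39,92,210,-112,0],
    [39,92,220,-119,0],
    [39,92,220,-126,0],
    [39,92,220,-133,0],
    [39,92,220,-140,0]
  ]
}}

```text
time_s: 5.38
tool_pos: [0.6291, -0.0916, 0.1801]
eef_rot: [0.339, 0.941, -0.0, -0.001]
wrist_force: [-0.3, -0.3, -0.3]
width: 0.0853
finger_force: 0.0
```

```bash
python3 -c "
from h import *
go(.629,-.092,.091,145.4)"
```

```text
go [-0.3 -0.3 89.1] turn -5.0 dist 89 j6 0.43
```

Call:
{"op": "step_arm", "data": {
  "steps": [
    [0,0,30,-5,0],
    [0,0,60,-5,0],
    [0,0,75,-5,0],
    [0,0,83,-5,0],
    [0,0,89,-5,0],
    [0,0,89,-5,0],
    [0,0,89,-5,1],
    [0,0,89,-5,1],
    [0,0,89,-5,1],
    [0,0,89,-5,1],
    [0,0,89,-5,1],
    [0,0,89,-5,1],
    [0,0,89,-5,1],
    [0,0,89,-5,1],
    [0,0,89,-5,1],
    [0,0,89,-5,1],
    [0,0,89,-5,1],
    [0,0,89,-5,1]
  ]
}}

```text
time_s: 6.88
tool_pos: [0.6297, -0.0916, 0.0925]
eef_rot: [0.3, 0.954, 0.0, 0.001]
wrist_force: [-0.0, -0.2, 4.6]
width: 0.0129
finger_force: 59.4
```

Call:
{"op": "step_arm", "data": {
  "steps": [
    [0,0,-15,0,1],
    [0,0,-45,0,1],
    [0,0,-80,0,1],
    [0,0,-120,0,1],
    [0,0,-138,0,1],
    [0,0,-138,0,1]
  ]
}}

```text
time_s: 7.38
tool_pos: [0.6315, -0.0923, 0.2349]
eef_rot: [0.3, 0.954, 0.0, 0.004]
wrist_force: [0.4, 0.4, -1.4]
width: 0.0131
finger_force: 58.8
```

```bash
python3 - <<'E'
from h import *
c=cam('wrist');save(c,'w2')
go(.6241,.0815,.145,15.4)
for r in viewer.masks_of('pot_oblong_rim','wrist')[:1]: print(r['p'],r['rect'])
for r in viewer.place_of('lid_oblong_handle','wrist')[:1]: print(r)
E
```

```text
go [104.8 138.6  86.7] turn -50.3 dist 194 j6 0.35
0.77 [400.9, 0.0, 213.0, 151.4]
{'xy': [323.8, 269.3], 'p': 0.97}
```

View pics/w2.png

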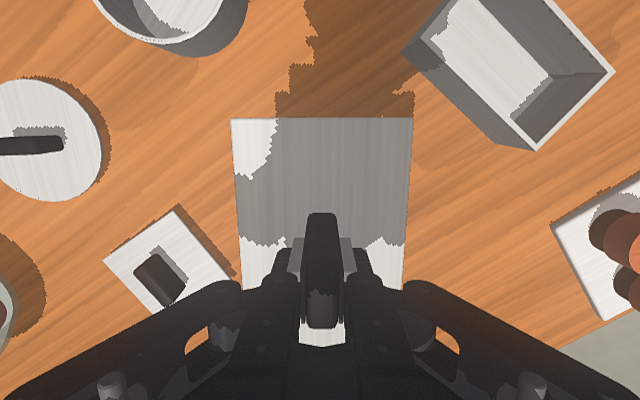

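Call:
{"op": "step_arm", "data": {
  "steps": [
    [30,40,0,-7,1],
    [55,70,0,-14,1],
    [75,100,0,-21,1],
    [90,120,0,-28,1],
    [100,132,0,-35,1],
    [105,139,0,-42,1],
    [105,139,0,-49,1],
    [105,139,0,-50.3,1],
    [105,139,0,-50.3,1],
    [105,139,0,-50.3,1]
  ]
}}

```text
time_s: 8.37
tool_pos: [0.622, 0.0821, 0.2283]
eef_rot: [-0.132, 0.991, 0.0, -0.001]
wrist_force: [-0.1, -0.5, -1.7]
width: 0.0128
finger_force: 58.9
```

```bash
python3 - <<'E'
from h import *
c=cam('wrist');save(c,'w3')
go(.6241,.0815,.145,15.4)
E
```

```text
go [-1.8 -0.9 83.7] turn -0.2 dist 84 j6 -0.25
```

View pics/w3.png

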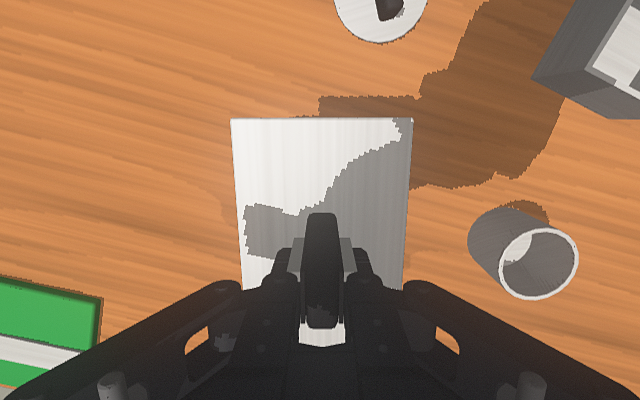

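Call:
{"op": "step_arm", "data": {
  "steps": [
    [1,-1,20,0,1],
    [1,-1,40,0,1],
    [1,-1,55,0,1],
    [1,-1,65,0,1],
    [1,-1,72,0,1],
    [1,-1,78,0,1],
    [1,-1,82,0,1],
    [1,-1,84,0,1],
    [1,-1,84,0,1]
  ]
}}

```text
time_s: 9.17
tool_pos: [0.6222, 0.0812, 0.1459]
eef_rot: [-0.134, 0.991, -0.0, 0.0]
wrist_force: [-0.4, -0.5, -1.8]
width: 0.0127
finger_force: 59.0
```

Call:
{"op": "step_arm", "data": {
  "steps": [
    [0,0,2,0,1],
    [0,0,3,0,1],
    [0,0,3,0,0],
    [0,0,3,0,0],
    [0,0,3,0,0],
    [0,0,3,0,0],
    [0,0,3,0,0],
    [0,0,3,0,0],
    [0,0,3,0,0],
    [0,0,-20,0,0],
    [0,0,-50,0,0],
    [0,0,-84,0,0],
    [0,0,-84,0,0]
  ]
}}

```text
time_s: 10.25
tool_pos: [0.6253, 0.0813, 0.2368]
eef_rot: [-0.134, 0.991, -0.001, 0.005]
wrist_force: [1.7, 0.9, 0.5]
width: 0.0855
finger_force: 0.0
```

```bash
python3 - <<'E'
from h import *
go(.453,.0845,.1,180+31)
go(.453,.0845,.1,None)
c=cam('wrist');save(c,'w4')
E
```

```text
go [166.6  49.1 135. ] turn -15.6 dist 220 j6 -0.26
go [166.6  49.1 135. ] turn 0 dist 220 j6 -0.26
```

View pics/w4.png

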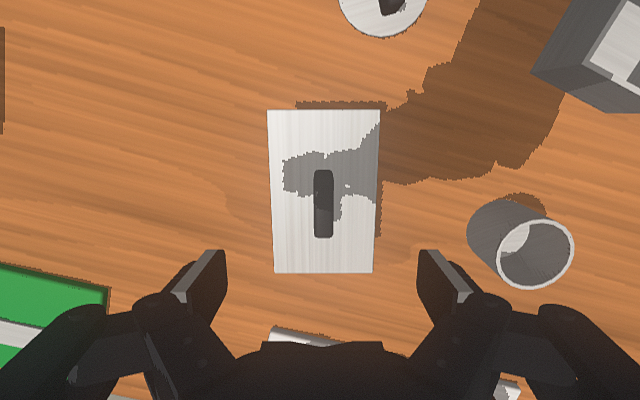

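Call:
{"op": "step_arm", "data": {
  "steps": [
    [40,12,10,-7,0],
    [80,24,30,-14,0],
    [120,36,50,-15.6,0],
    [155,46,60,-15.6,0],
    [168,49,60,-15.6,0],
    [168,49,60,-15.6,0],
    [168,49,60,-15.6,0],
    [168,49,60,-15.6,0]
  ]
}}

```text
time_s: 10.97
tool_pos: [0.4484, 0.0839, 0.1701]
eef_rot: [-0.267, 0.964, -0.0, 0.001]
wrist_force: [0.1, -0.6, 0.5]
width: 0.0851
finger_force: 0.0
```

```bash
python3 - <<'E'
from h import *
c=cam('wrist');save(c,'w5');np.save('T5.npy',c['T'])
go(.453,.0845,.091,180+31)
for r in viewer.place_of('lid_small_handle','wrist')[:2]: print(r,ray(c,r['xy'],.029))
for r in viewer.masks_of('lid_small_handle','wrist')[:2]:
            ct=max(cv2.findContours(r['region'].astype(np.uint8),0,1)[0],key=len)[:,0]
            w=ray(c,ct,.014)[:,:2]*1000
            b=cv2.minAreaRect(w.astype(np.float32)); print('   mask',round(r['p'],2),r['rect'],np.round(b[0]),np.round(b[1]),round(b[2],1))
E
```

```text
go [-3.7 -1.5 79.3] turn -0.0 dist 79 j6 -0.52
{'xy': [520.0, 129.8], 'p': 0.68} [[0.33318833 0.16503999 0.029     ]]
{'xy': [315.6, 218.8], 'p': 0.56} [[0.45320994 0.08286962 0.029     ]]
   mask 0.83 [448.5, 72.9, 112.5, 110.8] [334. 163.] [75. 75.] 81.8
   mask 0.66 [270.7, 162.6, 97.1, 97.1] [453.  84.] [74. 74.] 79.0
```

View pics/w5.png

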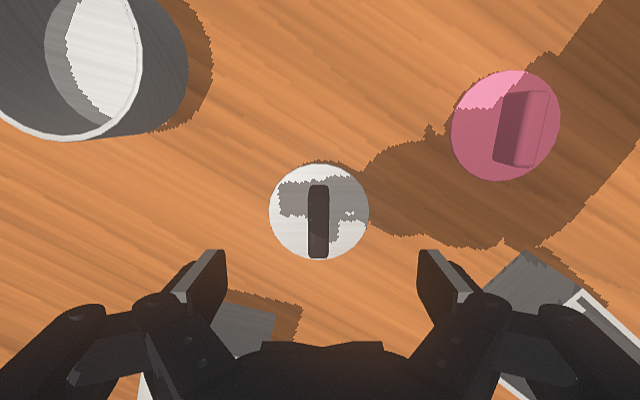

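Call:
{"op": "step_arm", "data": {
  "steps": [
    [-4,-1.5,30,0,0],
    [-4,-1.5,55,0,0],
    [-4,-1.5,70,0,0],
    [-4,-1.5,78,0,0],
    [-4,-1.5,78,0,0],
    [-4,-1.5,78,0,1],
    [-4,-1.5,78,0,1],
    [-4,-1.5,78,0,1],
    [-4,-1.5,78,0,1],
    [-4,-1.5,78,0,1],
    [-4,-1.5,78,0,1],
    [-4,-1.5,78,0,1],
    [-4,-1.5,78,0,1],
    [-4,-1.5,78,0,1],
    [-4,-1.5,78,0,1],
    [-4,-1.5,60,0,1],
    [-4,-1.5,20,0,1],
    [-4,-1.5,-20,0,1],
    [-4,-1.5,-58,0,1],
    [-4,-1.5,-58,0,1]
  ]
}}

```text
time_s: 12.78
tool_pos: [0.4547, 0.0849, 0.2345]
eef_rot: [-0.267, 0.964, -0.001, 0.005]
wrist_force: [2.4, -0.4, -1.5]
width: 0.0126
finger_force: 58.9
```

```bash
python3 - <<'E'
from h import *
c=cam('wrist');save(c,'w6')
go(.625,.267,.23,None)
E
```

```text
go [-240.7   68.     3.1] turn 0 dist 250 j6 -0.52
```

Call:
{"op": "step_arm", "data": {
  "steps": [
    [-35,10,0,0,1],
    [-75,21,0,0,1],
    [-115,32,0,0,1],
    [-155,44,0,0,1],
    [-190,54,0,0,1],
    [-220,62,0,0,1],
    [-238,67,0,0,1],
    [-241,68,0,0,1],
    [-241,68,0,0,1],
    [-241,68,0,0,1]
  ]
}}

```text
time_s: 13.67
tool_pos: [0.6215, 0.2663, 0.2261]
eef_rot: [-0.267, 0.964, -0.0, -0.002]
wrist_force: [0.0, 0.3, -1.0]
width: 0.0127
finger_force: 58.9
```

```bash
python3 - <<'E'
from h import *
c=cam('wrist');save(c,'w7')
go(.625,.267,.145,None)
# far point of plate in tool frame: brightest mask
for r in viewer.masks_of('lid_small_handle','wrist')[:2]: print(r['p'],r['rect'])
for r in viewer.masks_of('pot_small_rim','wrist')[:2]: print(r['p'],r['rect'])
E
```

```text
go [-3.7 -1.  81.7] turn 0 dist 82 j6 -0.24
0.93 [282.7, 159.5, 68.9, 27.2]
```

View pics/w7.png

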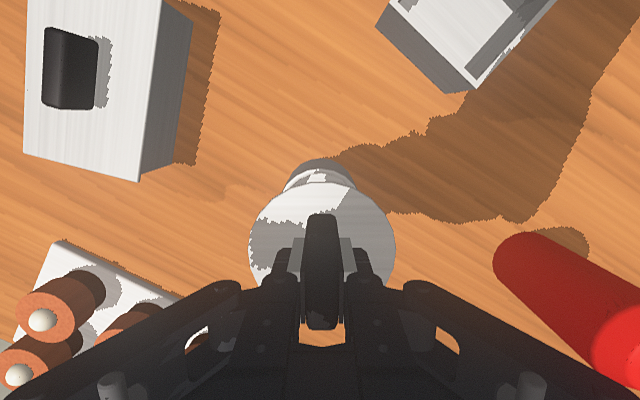

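Call:
{"op": "step_arm", "data": {
  "steps": [
    [-3.5,-1,20,0,1],
    [-3.5,-1,40,0,1],
    [-3.5,-1,55,0,1],
    [-3.5,-1,65,0,1],
    [-3.5,-1,72,0,1],
    [-3.5,-1,77,0,1],
    [-3.5,-1,80,0,1],
    [-3.5,-1,82,0,1],
    [-3.5,-1,82,0,1]
  ]
}}

```text
time_s: 14.57
tool_pos: [0.6266, 0.268, 0.1462]
eef_rot: [-0.267, 0.964, 0.0, 0.0]
wrist_force: [-0.4, -0.1, -1.2]
width: 0.0129
finger_force: 58.9
```

Call:
{"op": "step_arm", "data": {
  "steps": [
    [0,0,2,0,1],
    [0,0,3,0,1],
    [0,0,3,0,0],
    [0,0,3,0,0],
    [0,0,3,0,0],
    [0,0,3,0,0],
    [0,0,3,0,0],
    [0,0,3,0,0],
    [0,0,3,0,0],
    [0,0,-20,0,0],
    [0,0,-50,0,0],
    [0,0,-90,0,0],
    [0,0,-120,0,0],
    [0,0,-120,0,0],
    [0,0,-120,0,0]
  ]
}}

```text
time_s: 15.82
tool_pos: [0.6276, 0.2684, 0.2687]
eef_rot: [-0.267, 0.964, 0.0, 0.003]
wrist_force: [-0.6, -0.1, -0.2]
width: 0.0852
finger_force: 0.0
```

```bash
python3 - <<'E'
from h import *
c=cam('wrist');save(c,'w8')
go(.6145,-.27,.24,179.5)
for n,z in(('pot_small_rim',.06),('lid_small_handle',.079)):
  for r in viewer.place_of(n,'wrist')[:2]: print(n,r,ray(c,r['xy'],z))
for r in viewer.masks_of('lid_small_handle','wrist')[:2]:
            ct=max(cv2.findContours(r['region'].astype(np.uint8),0,1)[0],key=len)[:,0]
            b=cv2.minAreaRect((ray(c,ct,.064)[:,:2]*1000).astype(np.float32)); print('   mask',round(r['p'],2),r['rect'],np.round(b[0]),np.round(b[1]),round(b[2],1))
E
```

```text
go [ 287.4 -455.1   26.2] turn 31.5 dist 539 j6 -0.24
lid_small_handle {'xy': [321.0, 194.4], 'p': 0.56} [[0.62682061 0.26814503 0.079     ]]
   mask 0.95 [281.1, 147.3, 83.8, 85.3] [628. 269.] [74. 74.] 58.7
```

Call:
{"op": "step_arm", "data": {
  "steps": [
    [20,-30,0,7,0],
    [40,-62,0,14,0],
    [60,-95,0,21,0],
    [80,-127,0,28,0],
    [100,-160,0,31.5,0],
    [120,-190,0,31.5,0],
    [140,-222,0,31.5,0],
    [160,-254,10,31.5,0],
    [180,-285,20,31.5,0],
    [200,-317,26,31.5,0],
    [220,-349,26,31.5,0],
    [240,-380,26,31.5,0],
    [260,-412,26,31.5,0],
    [275,-437,26,31.5,0],
    [285,-452,26,31.5,0],
    [288,-455,26,31.5,0],
    [288,-455,26,31.5,0],
    [288,-455,26,31.5,0],
    [288,-455,26,31.5,0]
  ]
}}

```text
time_s: 17.6
tool_pos: [0.6137, -0.2684, 0.2396]
eef_rot: [0.004, 1.0, 0.001, -0.0]
wrist_force: [0.1, -0.8, 0.7]
width: 0.0855
finger_force: 0.0
```

```bash
python3 - <<'E'
from h import *
c=cam('wrist');save(c,'w9')
go(.6145,-.27,.091,179.5)
for r in viewer.place_of('lid_square_handle','wrist')[:1]: print(r,ray(c,r['xy'],.029))
for r in viewer.masks_of('lid_square_handle','wrist')[:1]:
            ct=max(cv2.findContours(r['region'].astype(np.uint8),0,1)[0],key=len)[:,0]
            b=cv2.minAreaRect((ray(c,ct,.014)[:,:2]*1000).astype(np.float32)); print('   mask',round(r['p'],2),r['rect'],np.round(b[0]),np.round(b[1]),round(b[2],1))
E
```

```text
go [ -0.7  -1.7 148.8] turn 0.1 dist 149 j6 -0.52
{'xy': [315.4, 188.4], 'p': 0.86} [[ 0.61115045 -0.27351344  0.029     ]]
   mask 0.83 [265.3, 136.2, 105.5, 100.7] [ 615. -271.] [95. 96.] 88.3
```

Call:
{"op": "step_arm", "data": {
  "steps": [
    [-1,-2.5,40,0,0],
    [-1,-2.5,80,0,0],
    [-1,-2.5,115,0,0],
    [-1,-2.5,135,0,0],
    [-1,-2.5,148,0,0],
    [-1,-2.5,148,0,0],
    [-1,-2.5,148,0,1],
    [-1,-2.5,148,0,1],
    [-1,-2.5,148,0,1],
    [-1,-2.5,148,0,1],
    [-1,-2.5,148,0,1],
    [-1,-2.5,148,0,1],
    [-1,-2.5,148,0,1],
    [-1,-2.5,148,0,1],
    [-1,-2.5,148,0,1],
    [-1,-2.5,148,0,1],
    [-1,-2.5,120,0,1],
    [-1,-2.5,80,0,1],
    [-1,-2.5,40,0,1],
    [-1,-2.5,0,0,1]
  ]
}}

```text
time_s: 19.42
tool_pos: [0.6139, -0.2726, 0.2407]
eef_rot: [0.005, 1.0, 0.0, -0.001]
wrist_force: [0.8, -1.9, -1.7]
width: 0.013
finger_force: 59.0
```

```bash
python3 - <<'E'
from h import *
go(.4443,.2794,.24,171.5)
E
```

```text
go [174.7 550.4   1.5] turn 8.0 dist 577 j6 -0.52
```

Call:
{"op": "step_arm", "data": {
  "steps": [
    [10,32,0,2,1],
    [22,70,0,4,1],
    [34,108,0,6,1],
    [46,146,0,8,1],
    [58,184,0,8,1],
    [70,222,0,8,1],
    [82,260,0,8,1],
    [94,298,0,8,1],
    [106,336,0,8,1],
    [118,374,0,8,1],
    [130,412,0,8,1],
    [142,450,0,8,1],
    [154,485,0,8,1],
    [164,515,0,8,1],
    [171,540,0,8,1],
    [175,550,0,8,1],
    [175,550,0,8,1],
    [175,550,0,8,1],
    [175,550,0,8,1]
  ]
}}

```text
time_s: 21.0
tool_pos: [0.4449, 0.2777, 0.2397]
eef_rot: [0.075, 0.997, -0.0, -0.0]
wrist_force: [-0.0, -0.4, -1.2]
width: 0.0127
finger_force: 59.0
```

```bash
python3 - <<'E'
from h import *
c=cam('wrist');save(c,'w10')
go(.4443,.2794,.145,171.5)
E
```

```text
go [ 1.   1.8 94.7] turn -0.1 dist 95 j6 0.57
```

View pics/w10.png

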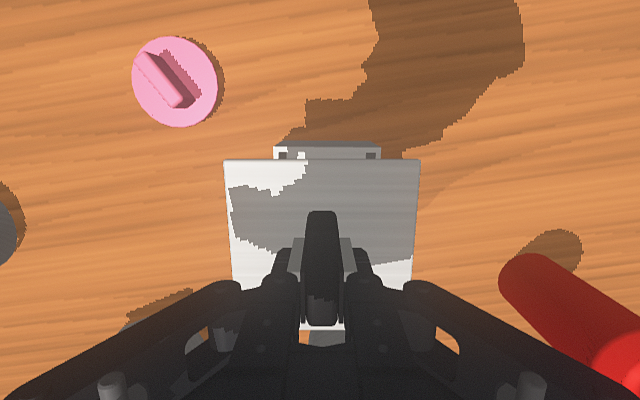

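Call:
{"op": "step_arm", "data": {
  "steps": [
    [0.5,3,20,0,1],
    [0.5,3,45,0,1],
    [0.5,3,65,0,1],
    [0.5,3,77,0,1],
    [0.5,3,85,0,1],
    [0.5,3,90,0,1],
    [0.5,3,93,0,1],
    [0.5,3,95,0,1],
    [0.5,3,95,0,1]
  ]
}}

```text
time_s: 21.8
tool_pos: [0.445, 0.2817, 0.1452]
eef_rot: [0.074, 0.997, 0.0, 0.0]
wrist_force: [-0.3, 0.1, -1.6]
width: 0.0126
finger_force: 59.0
```

Call:
{"op": "step_arm", "data": {
  "steps": [
    [0,0,2,0,1],
    [0,0,3,0,1],
    [0,0,3,0,0],
    [0,0,3,0,0],
    [0,0,3,0,0],
    [0,0,3,0,0],
    [0,0,3,0,0],
    [0,0,3,0,0],
    [0,0,3,0,0],
    [0,0,-20,0,0],
    [0,0,-50,0,0],
    [0,0,-90,0,0],
    [0,0,-120,0,0],
    [0,0,-120,0,0],
    [0,0,-120,0,0]
  ]
}}

```text
time_s: 23.05
tool_pos: [0.4457, 0.2823, 0.2668]
eef_rot: [0.074, 0.997, 0.001, 0.002]
wrist_force: [-0.9, -0.3, -0.9]
width: 0.0859
finger_force: 0.0
```

```bash
python3 - <<'E'
from h import *
c=cam('wrist');save(c,'w11')
go(.453,-.277,.24,180+57)
for r in viewer.masks_of('lid_square_handle','wrist')[:1]:
            ct=max(cv2.findContours(r['region'].astype(np.uint8),0,1)[0],key=len)[:,0]
            b=cv2.minAreaRect((ray(c,ct,.064)[:,:2]*1000).astype(np.float32)); print('   mask',round(r['p'],2),r['rect'],np.round(b[0]),np.round(b[1]),round(b[2],1))
E
```

```text
go [ -91.  -551.4   24.9] turn -65.5 dist 559 j6 0.57
   mask 0.81 [265.8, 139.7, 111.1, 100.6] [445. 282.] [93. 92.] 81.5
```

Call:
{"op": "step_arm", "data": {
  "steps": [
    [-5,-30,0,-7,0],
    [-11,-68,0,-14,0],
    [-17,-106,0,-21,0],
    [-23,-144,0,-28,0],
    [-30,-182,0,-35,0],
    [-36,-220,0,-42,0],
    [-42,-258,0,-49,0],
    [-48,-296,0,-56,0],
    [-55,-334,5,-63,0],
    [-61,-372,10,-65.5,0],
    [-67,-410,15,-65.5,0],
    [-74,-448,20,-65.5,0],
    [-80,-484,25,-65.5,0],
    [-85,-515,25,-65.5,0],
    [-89,-540,25,-65.5,0],
    [-91,-551,25,-65.5,0],
    [-91,-551,25,-65.5,0],
    [-91,-551,25,-65.5,0],
    [-91,-551,25,-65.5,0]
  ]
}}

```text
time_s: 24.73
tool_pos: [0.4523, -0.2751, 0.2388]
eef_rot: [-0.477, 0.879, 0.001, -0.0]
wrist_force: [0.5, -0.4, 0.3]
width: 0.0855
finger_force: 0.0
```

```bash
python3 - <<'E'
from h import *
c=cam('wrist');save(c,'w12')
go(.453,-.277,.091,None)
for r in viewer.place_of('lid_large_handle','wrist')[:2]: print(r,ray(c,r['xy'],.029))
for r in viewer.masks_of('lid_large_handle','wrist')[:2]:
            ct=max(cv2.findContours(r['region'].astype(np.uint8),0,1)[0],key=len)[:,0]
            b=cv2.minAreaRect((ray(c,ct,.014)[:,:2]*1000).astype(np.float32)); print('   mask',round(r['p'],2),r['rect'],np.round(b[0]),np.round(b[1]),round(b[2],1))
E
```

```text
go [  1.6  -1.9 148.2] turn 0 dist 148 j6 -1.68
{'xy': [315.2, 185.9], 'p': 0.92} [[ 0.45345525 -0.28042064  0.029     ]]
{'xy': [497.1, 55.3], 'p': 0.68} [[ 0.27065403 -0.29077868  0.029     ]]
   mask 0.83 [258.0, 124.5, 120.2, 114.5] [ 453. -278.] [109. 108.] 50.2
   mask 0.7 [425.6, 2.5, 124.1, 126.1] [ 275. -286.] [100. 110.] 57.1
```

View pics/w12.png

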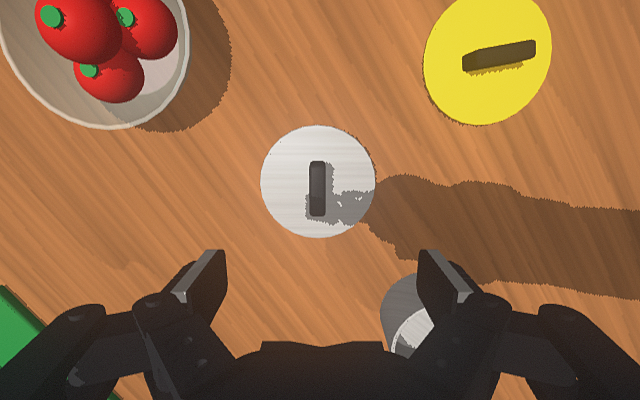

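Aligned with the handle (vertical at x≈317); the tomato bowl is clear of the gripper. Grasp.

Call:
{"op": "step_arm", "data": {
  "steps": [
    [1.5,-2.5,40,0,0],
    [1.5,-2.5,80,0,0],
    [1.5,-2.5,115,0,0],
    [1.5,-2.5,135,0,0],
    [1.5,-2.5,147,0,0],
    [1.5,-2.5,147,0,0],
    [1.5,-2.5,147,0,1],
    [1.5,-2.5,147,0,1],
    [1.5,-2.5,147,0,1],
    [1.5,-2.5,147,0,1],
    [1.5,-2.5,147,0,1],
    [1.5,-2.5,147,0,1],
    [1.5,-2.5,147,0,1],
    [1.5,-2.5,147,0,1],
    [1.5,-2.5,147,0,1],
    [1.5,-2.5,147,0,1],
    [1.5,-2.5,120,0,1],
    [1.5,-2.5,80,0,1],
    [1.5,-2.5,40,0,1],
    [1.5,-2.5,0,0,1]
  ]
}}

```text
time_s: 26.55
tool_pos: [0.4535, -0.2788, 0.2411]
eef_rot: [-0.477, 0.879, 0.001, -0.0]
wrist_force: [0.7, -0.7, -1.4]
width: 0.0128
finger_force: 58.7
```

```bash
python3 - <<'E'
from h import *
go(.4358,-.0885,.24,None)
E
```

```text
go [-149.9  118.6    1.3] turn 0 dist 191 j6 -1.68
```

Call:
{"op": "step_arm", "data": {
  "steps": [
    [-25,20,0,0,1],
    [-55,43,0,0,1],
    [-85,67,0,0,1],
    [-112,89,0,0,1],
    [-135,107,0,0,1],
    [-147,116,0,0,1],
    [-150,118.5,0,0,1],
    [-150,118.5,0,0,1],
    [-150,118.5,0,0,1],
    [-150,118.5,0,0,1]
  ]
}}

```text
time_s: 27.38
tool_pos: [0.437, -0.09, 0.2399]
eef_rot: [-0.476, 0.879, -0.0, 0.0]
wrist_force: [0.1, -0.1, -1.7]
width: 0.0129
finger_force: 58.9
```

```bash
python3 - <<'E'
from h import *
c=cam('wrist');save(c,'w13')
go(.4358,-.0885,.145,None)
E
```

```text
go [-0.7  1.8 94.9] turn 0 dist 95 j6 -1.36
```

View pics/w13.png

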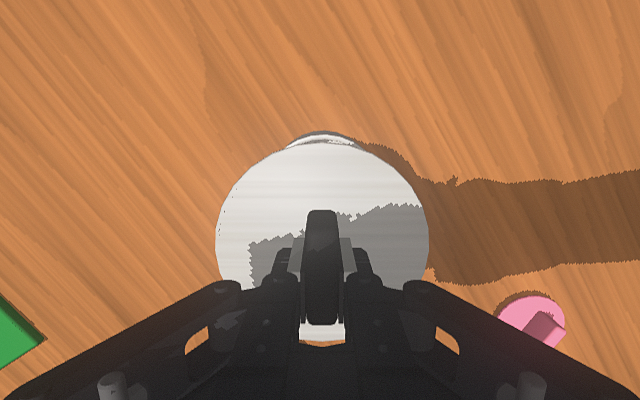

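Call:
{"op": "step_arm", "data": {
  "steps": [
    [0.3,1.2,20,0,1],
    [0.3,1.2,45,0,1],
    [0.3,1.2,65,0,1],
    [0.3,1.2,77,0,1],
    [0.3,1.2,85,0,1],
    [0.3,1.2,90,0,1],
    [0.3,1.2,93,0,1],
    [0.3,1.2,95,0,1],
    [0.3,1.2,95,0,1]
  ]
}}

```text
time_s: 28.18
tool_pos: [0.4357, -0.0888, 0.1451]
eef_rot: [-0.477, 0.879, -0.0, 0.0]
wrist_force: [-0.6, 0.4, -1.3]
width: 0.0127
finger_force: 59.0
```

Release, rise, and pull back for a view of everything.

Call:
{"op": "step_arm", "data": {
  "steps": [
    [0,0,2,0,1],
    [0,0,3,0,1],
    [0,0,3,0,0],
    [0,0,3,0,0],
    [0,0,3,0,0],
    [0,0,3,0,0],
    [0,0,3,0,0],
    [0,0,3,0,0],
    [0,0,3,0,0],
    [0,0,-20,0,0],
    [0,0,-50,0,0],
    [0,0,-90,0,0],
    [0,0,-130,0,0],
    [0,0,-170,0,0],
    [0,0,-210,0,0],
    [0,0,-250,0,0],
    [0,0,-250,0,0],
    [0,0,-250,0,0]
  ]
}}

```text
time_s: 29.68
tool_pos: [0.4364, -0.0889, 0.3972]
eef_rot: [-0.477, 0.879, -0.002, 0.002]
wrist_force: [0.2, -0.4, -0.8]
width: 0.0854
finger_force: 0.0
```

```bash
python3 - <<'E'
from h import *
c=cam('wrist');save(c,'w14')
for o in 'large small square oblong'.split():
  for r in viewer.masks_of(f'lid_{o}_handle','wrist')[:2]:
            ct=max(cv2.findContours(r['region'].astype(np.uint8),0,1)[0],key=len)[:,0]
            b=cv2.minAreaRect((ray(c,ct,.064)[:,:2]*1000).astype(np.float32)); print(o,round(r['p'],2),r['rect'],np.round(b[0]),np.round(b[1]),round(b[2],1))
s=cam('scene')['color'];cv2.imwrite('pics/s2.png',cv2.resize(s[100:320,210:430,::-1],(600,600),interpolation=cv2.INTER_CUBIC))
E
```

```text
large 0.76 [276.9, 126.4, 89.7, 83.5] [435. -88.] [106. 107.] 73.4
large 0.27 [231.5, 283.5, 97.4, 68.9] [622.  81.] [136.  84.] 14.3
small 0.85 [445.2, 239.9, 43.6, 42.1] [332. 126.] [46. 65.] 18.3
oblong 0.56 [231.2, 285.0, 101.6, 67.8] [622.  81.] [134.  83.] 15.2
```

View pics/w14.png

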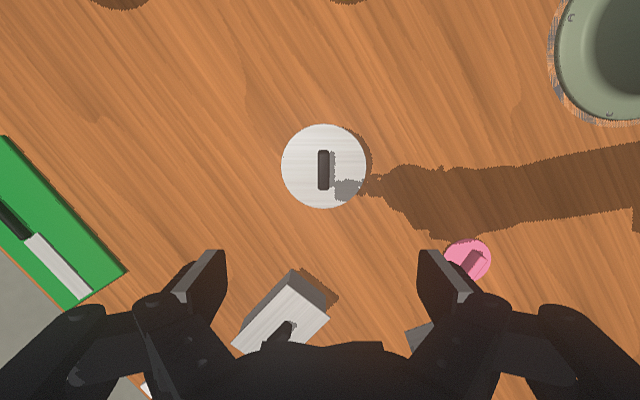

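View pics/s2.png

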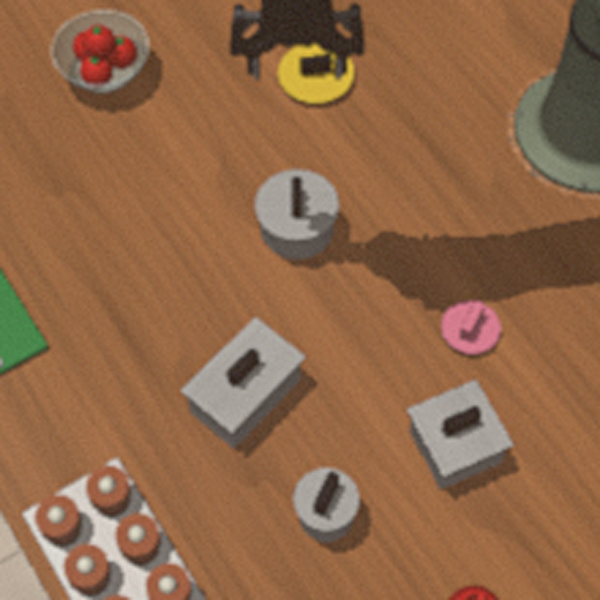

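```bash
python3 -c "
from h import *
print(job.close_job())"
```

```text
the job is handed in; nothing more can be done
None
```

I put all four lids on their matching pots and handed the job in at about 30 s; the last camera pictures show each lid flat and centred on its rim, but the hand-in returned no verdict.

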